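Gauge a T-bolt head with the push slide and sort it

ROBOT

A 6-joint arm with a two-finger parallel gripper is mounted at the origin on the work surface; the furniture and walls round the work are solid. World frame = base frame: x ahead of the robot, y to its left, z up, the work surface at z = 0. Lengths are in m, angles in rad, forces in N, time in s.
With the tool pointing down it reaches from about 0.375 to 0.975 m from the base axis. Payload 3.8 kg.
Tool frame: the origin (TCP) lies at the very end of the fingers, on their centre line; the grasp point (between the pads) lies bot.grip_point_offset behind it (bot.grip_point_offset is the distance from the TCP to the grasp point, in m); z points along the fingers, y is the line along which they close (so a half turn about z gives the same grasp; the last joint's range is limited). The gripper opens to 85 mm and grips with 20 to 120 N. Pads are 22 mm wide; open, the fingers measure 114 mm over their backs; the gripper's body (76 mm by 85 mm) begins 54 mm behind the grasp point. The pads swing forward as they close: fully open they stand 13 mm farther back than shut.
Start: joints at [1.195, 0.264, 1.604, -0, 1.274, -0.037], TCP at [0.224, 0.637, 0.231] pointing down, gripper open.
Joint ranges: [-2.63, 2.63], [-0.94, 2.18], [0.31, 2.57], [-1.31, 4.45], [0, 2.66], [-2.55, 2.55]. Speed limits (rad/s): [2.57, 2.57, 3.14, 3.14, 3.14, 3.14].

INTERFACE

Orientations are given as a rotation vector (axis times angle).
In Python, from workcell import bot, vision gives the robot as it stands.
- The arm moves only by the tool play_rows, never from a script. Its argument "rows" is a list of rows, each an object of numbers: "dx", "dy", "dz": the shift along the tool's x, y, z as a fraction of full scale; "roll": the turn about the tool's z as a fraction of full scale; "fingers": the closure, from 0 (fully open) to 1 (shut). In form: [{"dx": .., "dy": .., "dz": .., "roll": .., "fingers": ..}, ...]. A call has 1 to 20 rows; each row shifts and turns the commanded pose from where the row before left it, along the tool's axes as they then stand; what a row does not reach is not made up. Full scale, the value 1, is 0.04 m for a shift and 4 degrees for a turn. A row lasts 1/12 s, in which the tool goes at most 41.7 mm and 7.16 degrees, less where a joint would pass 70% of its speed; a pose out of reach is approached as far as the arm can. A call with a number of a shift or a turn outside -1 to 1 is refused whole. A call with a gripper value outside its range is refused whole. The fingers move at their own pace and stop on an object; "grip_force" is the grip in N (left out, the last holds). Time passes only in rows, so rows that do not move let the fingers close. It gives the time, the measured TCP pose, the force and the opening at its end, in the units of the state.
- bot.read_state(): the state, without advancing time (a new reading comes with each control period).
- vision.read_camera(name): name is "scene" or "top"; returns a dict with "pixels" (400x640x3 uint8, red, green, blue), "depth" (400x640 float32, m along the optical axis (not along the pixel's ray), 0 where there is no reading), "fx", "fy", "cx", "cy" (pixels), "R" (3x3) and "t" (3): a world point X has camera coordinates R X + t. Camera axes: x right, y down, z forward; pixel columns grow to the right and rows downward; lengths in m; the calibration is good to about 2 mm. A picture is of the moment at which its call begins.
- bot.finish_job(): hands the job in, once; it reports no verdict.
The state is a dict: "time": time; "q": joint angles; "joint_vel": joint speeds; "joint_torque": joint torques, N m; "tool_pos": TCP position; "tcp_rot": TCP orientation; "wrist_force": force on the tool from outside, world axes, zero at the start; "torque": the same for the moment, N m; "width": opening from 0.0 (shut) to 1.0 (fully open).
Only numpy, scipy, OpenCV 4.12 (cv2) and the standard library are available. Lean on these libraries where they do the work, as an engineer would, in place of code of your own. Each camera call takes 0.05 s, during which the arm holds its last target. There are 200 camera calls.

TASK

One T-bolt stands in the channel of the go/no-go slot gauge. Push the slide forward until it comes up hard against a stop, without forcing the bolt through a gap too small for it, to find out whether the head passes the first, wider gap (go) and is held by the second, narrower one (no-go). Then push the slide all the way back and stand the bolt upright, in the rectangular tray if it is good or in the round dish if it fails at either gap; leave the two waiting bolts and everything else where they are.

Things in the scene. Friction and masses are not known exactly. Their poses are not given: they have to be found in the camera images.
- gauge: fixed slot gauge on a grey plate 130 x 325 x 6 mm (local x, y, z); origin: centre of the plate's underside; yaw varies. Its channel runs along local +y, the push direction, at local x = -25 mm, between steel bars 80 mm over all with tops 22 mm over the bench. Two waiting bolts stand at local x = +38 mm, y about -35 and -100 mm, by a 6 mm high fence
- channel (a point): point on the channel's floor (6 mm over the bench) in the middle of the open bay, where the bolt to be gauged starts (within a few mm). Its steel faces are ground and oiled. The bay is 41 mm wide, 47 mm long; axes as the gauge's, +y is the push direction
- go_gap (a point): start of the first gap (go), on the channel's floor, 31 mm ahead of point channel: 31.8 mm wide, 43 mm long, bars 16 mm high, with a 22 degree lead-in that centres the bolt. An oversize head is stopped in the lead-in
- nogo_gap (a point): start of the second gap (no-go), on the channel's floor, 79 mm ahead of point channel: 27.8 mm wide, 38 mm long, 22 degree lead-in, open far end. A good head is stopped in the lead-in; an undersize one goes on through
- slide (a joint): travel (m) of the push slide: 0 fully back on its rear stop, 0.118 fully forward. Takes 2.5 N to move, under 1 N more with the bolt; stays where left. Its tongue pushes the bolt's head. It stops at about 0.027 with an oversize bolt, 0.075 with a good one, 0.118 with an undersize one. 8 to 15 N is enough to feel a stop; much more forces the bolt in
- slide_plate (a point): on the slide's upright push plate, 66 mm over the bench, at its middle; moves with the slide, axes as the gauge's. Plate 44 mm wide (x), 7 mm thick (y), from 38 to 80 mm over the bench, with free space in front of and behind it. Under it a saddle 34 mm tall reaches 25 mm ahead and 20 mm behind; push it to gauge +y from behind, to -y from in front
- bolt_a: loose steel T-bolt standing on its square head; origin: centre of the head's underside, z up the stud. Head 14 mm high, 30 mm along own y; its width along own x (26 to 34 mm) is what the gauge checks. Above it a 16.5 mm square neck 6 mm high and a threaded stud 16 mm thick; top 66 mm over the origin; 0.14 kg. Which of the three bolts starts in the channel changes
- bolt_b: loose steel T-bolt standing on its square head; origin: centre of the head's underside, z up the stud. Head 14 mm high, 30 mm along own y; its width along own x (26 to 34 mm) is what the gauge checks. Above it a 16.5 mm square neck 6 mm high and a threaded stud 16 mm thick; top 66 mm over the origin; 0.14 kg. Same outline as bolt_a but for the head's width
- bolt_c: loose steel T-bolt standing on its square head; origin: centre of the head's underside, z up the stud. Head 14 mm high, 30 mm along own y; its width along own x (26 to 34 mm) is what the gauge checks. Above it a 16.5 mm square neck 6 mm high and a threaded stud 16 mm thick; top 66 mm over the origin; 0.14 kg. Same outline as bolt_a but for the head's width
- tray: fixed grey rectangular open tray for good bolts, 110 x 105 x 24 mm (local x, y, z), walls and floor 3 mm; origin: centre of its underside
- dish: fixed round steel dish for failed bolts, 102 mm over the rim, 20 mm tall, inner floor 84 mm across and 4 mm above the bench; origin: centre of its underside
- marker: bystander: loose black marker pen, 126 mm long, 12 mm thick, lying on the bench on the robot's side of the gauge; origin: centre of its underside
- glue: bystander: loose red bottle with a milky cap, 47 mm thick and 128 mm tall, standing left of tray and dish; origin: centre of its underside
- oil: bystander: loose white dropper bottle, 34 mm thick, 100 mm tall, standing left of tray and dish; origin: centre of its underside
Mind the look-alikes: they are no part of the job. Leave any blue or green look-alike of the bolt_b alone.

How it is judged:
On the way:
1. the slide has been pushed forward to its stop with the bolt in the channel: at the go gap, at the no-go gap or at the end of its travel (((x of bolt_a in the frame of gauge between -0.035 and -0.015 m and angle between bolt_a's own z axis and vertical below 0.15 rad and value of joint slide between 0.0695 and 0.081 m) or (x of bolt_b in the frame of gauge between -0.035 and -0.015 m and angle between bolt_b's own z axis and vertical below 0.15 rad and value of joint slide between 0.0225 and 0.033 m) or (x of bolt_c in the frame of gauge between -0.035 and -0.015 m and angle between bolt_c's own z axis and vertical below 0.15 rad and value of joint slide between 0.1145 and 0.13 m))), for 0.1 s.
At the end, for the whole second after the job is handed in: The gauged bolt rests upright (0.15 rad) on the floor of the right container: good in the tray (axis within 42 x 40 mm of its centre), failed in the dish (within 30 mm of its centre). The other two stand within 12 mm of their start; the slide is within 5 mm of its rear stop (((x of bolt_a in the frame of tray between -0.042 and 0.042 m and y of bolt_a in the frame of tray between -0.04 and 0.04 m and z of bolt_a in the frame of tray between 0 and 0.009 m and angle between each of bolt_a, bolt_b, bolt_c's own z axis and vertical below 0.15 rad and linear speed of bolt_a below 0.02 m/s and distance of each of bolt_b, bolt_c from where it was at the start of the episode below 0.012 m and x of each of bolt_b, bolt_c in the frame of gauge above 0.015 m) or (horizontal distance between bolt_b and dish below 0.03 m and z of bolt_b in the frame of dish between 0 and 0.009 m and angle between each of bolt_b, bolt_a, bolt_c's own z axis and vertical below 0.15 rad and linear speed of bolt_b below 0.02 m/s and distance of each of bolt_a, bolt_c from where it was at the start of the episode below 0.012 m and x of each of bolt_a, bolt_c in the frame of gauge above 0.015 m) or (horizontal distance between bolt_c and dish below 0.03 m and z of bolt_c in the frame of dish between 0 and 0.009 m and angle between each of bolt_c, bolt_a, bolt_b's own z axis and vertical below 0.15 rad and linear speed of bolt_c below 0.02 m/s and distance of each of bolt_a, bolt_b from where it was at the start of the episode below 0.012 m and x of each of bolt_a, bolt_b in the frame of gauge above 0.015 m)) and value of joint slide below 0.005 m); the robot touches nothing.
It fails at once if a bolt is forced into a gap too small for it ((y of bolt_b in the frame of gauge between 0.0605 and 0.15 m and z of bolt_b in the frame of gauge below 0.009 m and x of bolt_b in the frame of gauge between -0.04 and -0.01 m) or (y of bolt_a in the frame of gauge between 0.108 and 0.15 m and z of bolt_a in the frame of gauge below 0.009 m and x of bolt_a in the frame of gauge between -0.04 and -0.01 m)).
It fails at once if a bystander (marker, red bottle, dropper bottle) is moved by more than 20 mm (distance of any of marker, glue, oil from where it was at the start of the episode above 0.02 m).
It also fails if it takes over 58 s, if anything falls off the work surface, if the arm or the gripper's body presses on something with over 40 N, if the wrist force passes 120 N, or if a joint passes its speed limit or range.

## Working session

There is one attempt and no reset: what is moved stays moved. The work goes in short steps, Python scripts to look and compute and a tool call to move; the robot and the scene stay as the last step left them, time stands still between calls to the robot, and variables do not carry over. Pictures are saved under pics/ and viewed, on a budget of 10 in all, crops included, one or two more only if the job needs it, and the job is handed in when it is done.

Besides the shell and the picture viewer there is one more tool, called after "Call:" as name(argument=value, ...), one argument or row to a line, values as JSON. play_rows: Moves the arm, as the interface text tells. Its arguments: {"type":"object","properties":{"rows":{"type":"array","items":{"type":"object","properties":{"dx":{"type":"number","minimum":-1,"maximum":1},"dy":{"type":"number","minimum":-1,"maximum":1},"dz":{"type":"number","minimum":-1,"maximum":1},"roll":{"type":"number","minimum":-1,"maximum":1},"fingers":{"type":"number"}}}},"grip_force":{"type":"number"}},"required":["rows"]}

```bash
mkdir -p pics
cat > h.py <<'E'
import numpy as np, cv2
from workcell import bot, vision
def cam(n):
    c=vision.read_camera(n); np.savez(n+'.npz',**{k:np.asarray(v) for k,v in c.items()}); return c
def load(n): return dict(np.load(n+'.npz'))
def px2w(c,u,v,z=None):
    R,t=np.array(c['R']),np.array(c['t']); r=np.array([(u-c['cx'])/c['fx'],(v-c['cy'])/c['fy'],1.])
    o=-R.T@t; d=R.T@r
    s=(z-o[2])/d[2] if z is not None else float(c['depth'][int(v),int(u)])
    return o+s*d
def w2px(c,X):
    p=np.array(c['R'])@np.array(X)+np.array(c['t']); return c['fx']*p[0]/p[2]+c['cx'],c['fy']*p[1]/p[2]+c['cy']
def save(n,img): cv2.imwrite('pics/'+n+'.png',cv2.cvtColor(img,cv2.COLOR_RGB2BGR))
E
python3 - <<'E'
from h import *
for n in('top','scene'):
    c=cam(n); save(n+'0',c['pixels']); print(n,-c['R'].T@c['t'],c['fx'])
s=bot.read_state(); print(s, bot.grip_point_offset)
from scipy.spatial.transform import Rotation as Ro
print(Ro.from_rotvec(s['tcp_rot']).as_matrix().round(3))
E
```

```text
top [0.38617964 0.05754251 1.2464311 ] 404.4341256113925
scene [ 0.13593244 -0.48236617  0.62667061] 383.37003185647563
{'time': 0.1, 'q': array([ 1.19511542e+00,  2.64701747e-01,  1.60526029e+00,  3.27262083e-05,
        1.27371097e+00, -3.69251699e-02]), 'joint_vel': array([-0.00020603, -0.00207453, -0.00211054,  0.00053529,  0.00101818,
        0.00109951]), 'joint_torque': array([ 9.72065573e-05, -5.16700530e+01, -3.68592453e+01, -2.36440593e-05,
        6.11861207e-03,  3.55131237e-05]), 'tool_pos': array([0.22407164, 0.6360084 , 0.23005806]), 'tcp_rot': array([-0.52951322, -3.09618156,  0.00318798]), 'wrist_force': array([-0.27472633, -0.72271837, -0.4092767 ]), 'torque': array([-0.00317878,  0.0337048 ,  0.02246137]), 'width': 1.0008003162978651} 0.0187
[[-0.943  0.332 -0.001]
 [ 0.332  0.943 -0.002]
 [ 0.    -0.002 -1.   ]]
```

View pics/top0.png

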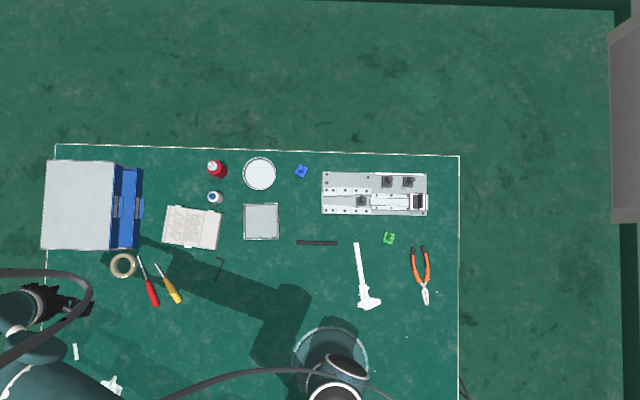

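View pics/scene0.png

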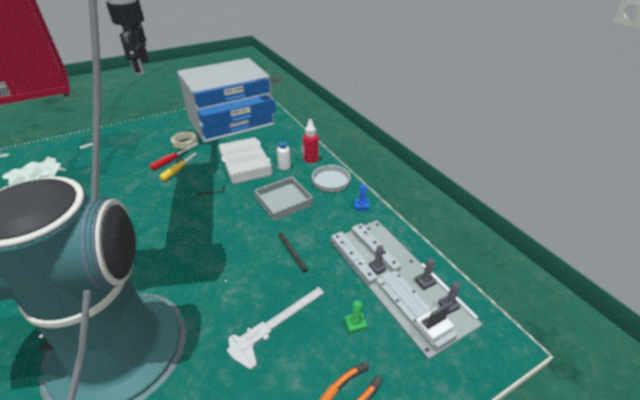

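The top view shows the gauge at about (322-428, 172-215), the slide's handle at its right end (420,201), the channel bolt near (362,201), the tray near (261,221) and the dish near (259,173). I'll enlarge the top view for corner readings.

Run:
```python
from h import *
c=load('top'); im=c['pixels']
a=cv2.resize(im[160:225,310:440],None,fx=6,fy=6,interpolation=cv2.INTER_CUBIC)
b=cv2.resize(im[150:245,235:310],None,fx=2,fy=2,interpolation=cv2.INTER_CUBIC)
o=np.zeros((a.shape[0]+b.shape[0],780,3),np.uint8); o[:390]=a; o[390:,:150]=b
save('crop1',o)
for u,v in((322,172),(428,215),(261,221),(259,173)): print(px2w(c,u,v,0.005))
```

```text
[0.5814642  0.03661364 0.005     ]
[ 0.45840202 -0.29404695  0.005     ]
[0.42403367 0.21895976 0.005     ]
[0.57204439 0.23113561 0.005     ]
```

View pics/crop1.png

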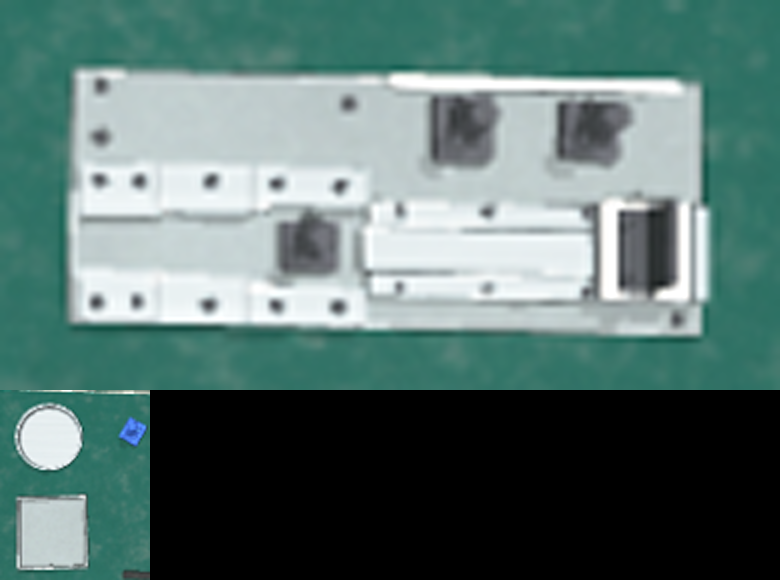

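```bash
cat >> h.py <<'E'
def frame():
    c=load('top'); f=lambda x,y:px2w(c,(x+.5)/6-.5+310,(y+.5)/6-.5+160,.006)[:2]
    P=np.array([f(75,70),f(700,83),f(700,335),f(70,322)])
    L=np.array([[.065,.1625],[.065,-.1625],[-.065,-.1625],[-.065,.1625]])
    o=P.mean(0); z=((P-o)@[1,1j])@np.conj(L@[1,1j]); yaw=np.angle(z)
    R=np.array([[np.cos(yaw),-np.sin(yaw)],[np.sin(yaw),np.cos(yaw)]])
    return P,L,o,yaw,R
E
python3 - <<'E'
from h import *
P,L,o,yaw,R=frame(); print(o,np.degrees(yaw)); print(P-(o+L@R.T))
def cloud(n):
    c=load(n); d=c['depth']; v,u=np.nonzero(d>0); z=d[v,u]
    p=np.c_[(u-c['cx'])/c['fx']*z,(v-c['cy'])/c['fy']*z,z]; return (p-c['t'])@c['R']
for n in('top','scene'):
    W=cloud(n); 
    l=(W[:,:2]-o)@R; 
    m=(abs(l[:,0])<.08)&(abs(l[:,1])<.19)
    for name,mm in(('plate',m&(l[:,1]<-.1)&(l[:,0]<.012)&(W[:,2]>.045)),('bolt',m&(l[:,1]>-.1)&(l[:,0]<0)&(W[:,2]>.033)),('w1',m&(l[:,0]>.015)&(l[:,1]>-.065)&(W[:,2]>.03)),('w2',m&(l[:,0]>.015)&(l[:,1]<-.065)&(W[:,2]>.03))):
        q=l[mm]; z=W[mm,2]
        if len(q): print(n,name,len(q),'x',q[:,0].min().round(4),q[:,0].max().round(4),'y',q[:,1].min().round(4),q[:,1].max().round(4),'z',z.max().round(4),'med',np.median(q,0).round(4))
    for name,cc in(('tray',[.424,.219]),('dish',[.572,.231])):
        mm=(np.hypot(*(W[:,:2]-cc).T)<.09)&(W[:,2]>.013)&(W[:,2]<.03); q=W[mm]; print(n,name,len(q),q.min(0).round(3),q.max(0).round(3),(q.min(0)+q.max(0))[:2]/2)
    g=(W[:,2]>.03)&(W[:,2]<.2)&(W[:,0]>.4)&(W[:,0]<.7)&(W[:,1]>.1)&(W[:,1]<.45); q=W[g]; print('tall near containers',q.min(0),q.max(0))
E
```

```text
[ 0.52034867 -0.12592156] 0.6265819487555592
[[ 8.73077773e-05 -8.37038257e-04]
 [ 2.28938230e-04  8.21768542e-04]
 [-2.38637072e-04  7.50067881e-04]
 [-7.76089349e-05 -7.34798167e-04]]
top plate 81 x -0.0475 -0.0044 y -0.1324 -0.1137 z 0.0832 med [-0.0264 -0.1267]
top bolt 32 x -0.0324 -0.0183 y 0.0323 0.048 z 0.0767 med [-0.0252  0.0415]
top w1 36 x 0.0289 0.0425 y -0.0456 -0.0292 z 0.0751 med [ 0.0353 -0.0354]
top w2 42 x 0.0293 0.0439 y -0.1111 -0.0954 z 0.0765 med [ 0.0352 -0.1007]
top tray 166 [0.368 0.163 0.013] [0.48  0.27  0.028] [0.42391095 0.21652728]
top dish 143 [0.52  0.18  0.013] [0.619 0.278 0.025] [0.56993486 0.22897151]
tall near containers [0.40003012 0.10049993 0.0300249 ] [0.59687043 0.44979776 0.13118089]
scene plate 289 x -0.0477 -0.0016 y -0.1308 -0.1238 z 0.0836 med [-0.0286 -0.1296]
scene bolt 134 x -0.0311 -0.0164 y 0.0339 0.0488 z 0.0749 med [-0.0271  0.0385]
scene w1 158 x 0.0297 0.0442 y -0.0441 -0.0285 z 0.0754 med [ 0.0339 -0.0385]
scene w2 178 x 0.0301 0.046 y -0.1091 -0.094 z 0.0758 med [ 0.0339 -0.1034]
scene tray 504 [0.367 0.164 0.013] [0.482 0.277 0.027] [0.42449782 0.22040977]
scene dish 262 [0.519 0.179 0.013] [0.623 0.283 0.023] [0.5711061  0.23128768]
tall near containers [0.40001911 0.1000104  0.03016686] [0.59538092 0.44922321 0.12928097]
```

Frame fit residuals are under 1 mm. In the gauge frame the plate is at (-25,-127) mm and the bolt at (-25,+41) mm, with tops near 80 and 72 mm as they should be. I'll square the tool to the gauge and move over.

Call:
play_rows(
  rows=[
    {"roll": -1, "fingers": 0},
    {"roll": -1, "fingers": 0},
    {"roll": -1, "fingers": 0},
    {"roll": -1, "fingers": 0},
    {"roll": -1, "fingers": 0},
    {"dx": -0.5, "dy": -0.9, "fingers": 0},
    {"dx": -0.5, "dy": -0.9, "fingers": 0},
    {"dx": -0.5, "dy": -0.9, "fingers": 0},
    {"dx": -0.5, "dy": -0.9, "fingers": 0},
    {"dx": -0.5, "dy": -0.9, "fingers": 0},
    {"dx": -0.5, "dy": -0.9, "fingers": 0},
    {"dx": -0.5, "dy": -0.9, "fingers": 0},
    {"dx": -0.5, "dy": -0.9, "fingers": 0},
    {"dx": -0.5, "dy": -0.9, "fingers": 0},
    {"fingers": 0},
  ],
  grip_force=30,
)

```text
validation failed for argument at $.ro...
```

```bash
cat >> h.py <<'E'
def todo(gx=None,gy=None,z=.1,w=None):
    from scipy.spatial.transform import Rotation as Ro
    P,L,o,yaw,R=frame(); s=bot.read_state(); M=Ro.from_rotvec(s['tcp_rot']).as_matrix(); p=np.array(s['tool_pos'])
    t=np.r_[w if w is not None else o+R@[gx,gy],z]; d=M.T@(t-p)
    print('t',s['time'],'tool',p.round(4),'gauge',(R.T@(p[:2]-o)).round(4),'yawerr',np.degrees(np.arctan2(M[1,1],M[0,1])-np.pi/2-yaw).round(2),'q6',s['q'][5].round(2),'F',np.round(s['wrist_force'],1),'w',round(s['width'],3))
    print('target',t.round(4),'tool delta /0.04:',(d/.04).round(3))
E
python3 -c "
from h import *
todo(-.025,-.127,.2)"
```

```text
t 0.1 tool [0.2241 0.636  0.2301] gauge [-0.2879  0.7651] yawerr -20.04 q6 -0.04 F [-0.3 -0.7 -0.4] w 1.001
target [ 0.4967 -0.2532  0.2   ] tool delta /0.04: [-13.817 -18.7     0.789]
```

Call:
play_rows(
  rows=[
    {"dx": 0, "dy": 0, "dz": 0, "roll": -1, "fingers": 0},
    {"dx": 0, "dy": 0, "dz": 0, "roll": -1, "fingers": 0},
    {"dx": 0, "dy": 0, "dz": 0, "roll": -1, "fingers": 0},
    {"dx": 0, "dy": 0, "dz": 0, "roll": -1, "fingers": 0},
    {"dx": 0, "dy": 0, "dz": 0, "roll": -1, "fingers": 0},
    {"dx": -0.5, "dy": -0.9, "dz": 0, "roll": 0, "fingers": 0},
    {"dx": -0.5, "dy": -0.9, "dz": 0, "roll": 0, "fingers": 0},
    {"dx": -0.5, "dy": -0.9, "dz": 0, "roll": 0, "fingers": 0},
    {"dx": -0.5, "dy": -0.9, "dz": 0, "roll": 0, "fingers": 0},
    {"dx": -0.5, "dy": -0.9, "dz": 0, "roll": 0, "fingers": 0},
    {"dx": -0.5, "dy": -0.9, "dz": 0, "roll": 0, "fingers": 0},
    {"dx": -0.5, "dy": -0.9, "dz": 0, "roll": 0, "fingers": 0},
    {"dx": -0.5, "dy": -0.9, "dz": 0, "roll": 0, "fingers": 0},
    {"dx": -0.5, "dy": -0.9, "dz": 0, "roll": 0, "fingers": 0},
    {"dx": 0, "dy": 0, "dz": 0, "roll": 0, "fingers": 0},
  ],
  grip_force=30,
)

```text
time: 1.35
tool_pos: [0.4103, 0.3086, 0.2309]
tcp_rot: [-0.007, 3.14, -0.006]
wrist_force: [0.7, 0.1, 0.1]
width: 0.998
```

```bash
python3 -c "
from h import *
todo(-.025,-.127,.2)"
```

```text
t 1.35 tool [0.4103 0.3086 0.2309] gauge [-0.1053  0.4357] yawerr -0.37 q6 -0.98 F [0.7 0.1 0.1] w 0.998
target [ 0.4967 -0.2532  0.2   ] tool delta /0.04: [ -2.095 -14.05    0.826]
```

Call:
play_rows(
  rows=[
    {"dx": -0.14, "dy": -0.94, "dz": 0, "roll": 0, "fingers": 0},
    {"dx": -0.14, "dy": -0.94, "dz": 0, "roll": 0, "fingers": 0},
    {"dx": -0.14, "dy": -0.94, "dz": 0, "roll": 0, "fingers": 0},
    {"dx": -0.14, "dy": -0.94, "dz": 0, "roll": 0, "fingers": 0},
    {"dx": -0.14, "dy": -0.94, "dz": 0, "roll": 0, "fingers": 0},
    {"dx": -0.14, "dy": -0.94, "dz": 0, "roll": 0, "fingers": 0},
    {"dx": -0.14, "dy": -0.94, "dz": 0, "roll": 0, "fingers": 0},
    {"dx": -0.14, "dy": -0.94, "dz": 0, "roll": 0, "fingers": 0},
    {"dx": -0.14, "dy": -0.94, "dz": 0, "roll": 0, "fingers": 0},
    {"dx": -0.14, "dy": -0.94, "dz": 0, "roll": 0, "fingers": 0},
    {"dx": -0.14, "dy": -0.94, "dz": 0, "roll": 0, "fingers": 0},
    {"dx": -0.14, "dy": -0.94, "dz": 0, "roll": 0, "fingers": 0},
    {"dx": -0.14, "dy": -0.94, "dz": 0, "roll": 0, "fingers": 0},
    {"dx": -0.14, "dy": -0.94, "dz": 0, "roll": 0, "fingers": 0},
    {"dx": -0.14, "dy": -0.94, "dz": 0.4, "roll": 0, "fingers": 0},
    {"dx": 0, "dy": 0, "dz": 0.4, "roll": 0, "fingers": 0},
    {"dx": 0, "dy": 0, "dz": 0, "roll": 0, "fingers": 0},
    {"dx": 0, "dy": 0, "dz": 0, "roll": 0, "fingers": 0},
  ],
)

```text
time: 2.85
tool_pos: [0.4963, -0.2477, 0.1975]
tcp_rot: [0.015, -3.138, -0.004]
wrist_force: [-0.7, 0.8, -0.6]
width: 0.997
```

```bash
python3 -c "
from h import *
todo(-.025,-.127,.048)"
```

```text
t 2.85 tool [ 0.4963 -0.2477  0.1975] gauge [-0.0254 -0.1216] yawerr -0.09 q6 -2.09 F [-0.7  0.8 -0.6] w 0.997
target [ 0.4967 -0.2532  0.048 ] tool delta /0.04: [-0.024 -0.146  3.738]
```

Call:
play_rows(
  rows=[
    {"dx": 0, "dy": -0.1, "dz": 0.7, "roll": 0, "fingers": 0},
    {"dx": 0, "dy": 0, "dz": 0.7, "roll": 0, "fingers": 0},
    {"dx": 0, "dy": 0, "dz": 0.7, "roll": 0, "fingers": 0},
    {"dx": 0, "dy": 0, "dz": 0.7, "roll": 0, "fingers": 0},
    {"dx": 0, "dy": 0, "dz": 0.5, "roll": 0, "fingers": 0},
    {"dx": 0, "dy": 0, "dz": 0.4, "roll": 0, "fingers": 0},
    {"dx": 0, "dy": 0, "dz": 0, "roll": 0, "fingers": 0.5},
    {"dx": 0, "dy": 0, "dz": 0, "roll": 0, "fingers": 0.75},
  ],
)

```text
time: 3.52
tool_pos: [0.4975, -0.2512, 0.0515]
tcp_rot: [0.019, -3.141, -0.001]
wrist_force: [0.7, 0.5, 0.7]
width: 0.749
```

```bash
python3 -c "
from h import *
todo(-.025,-.127,.048)"
```

```text
t 3.5167 tool [ 0.4975 -0.2512  0.0515] gauge [-0.0242 -0.125 ] yawerr 0.06 q6 -2.1 F [0.7 0.5 0.7] w 0.749
target [ 0.4967 -0.2532  0.048 ] tool delta /0.04: [ 0.019 -0.05   0.087]
```

Call:
play_rows(
  rows=[
    {"dx": 0, "dy": -0.05, "dz": 0.05, "roll": 0, "fingers": 0.8},
    {"dx": 0, "dy": 0, "dz": 0, "roll": 0, "fingers": 0.86},
    {"dx": 0, "dy": 0, "dz": 0, "roll": 0, "fingers": 0.86},
    {"dx": 0, "dy": 0, "dz": 0, "roll": 0, "fingers": 0.86},
    {"dx": 0, "dy": 0, "dz": 0, "roll": 0, "fingers": 0.86},
    {"dx": 0, "dy": 0, "dz": 0, "roll": 0, "fingers": 0.86},
  ],
)

```text
time: 4.02
tool_pos: [0.4978, -0.2548, 0.0498]
tcp_rot: [-0.016, 3.141, -0.001]
wrist_force: [-0.7, 0.6, 0.6]
width: 0.141
```

```bash
python3 -c "
from h import *
todo(-.025,-.127,.048)"
```

```text
t 4.0167 tool [ 0.4978 -0.2548  0.0498] gauge [-0.024  -0.1286] yawerr -0.05 q6 -2.1 F [-0.7  0.6  0.6] w 0.141
target [ 0.4967 -0.2532  0.048 ] tool delta /0.04: [0.025 0.041 0.045]
```

Call:
play_rows(
  rows=[
    {"dx": 0, "dy": 0.1, "dz": 0, "roll": 0, "fingers": 0.86},
    {"dx": 0, "dy": 0.1, "dz": 0, "roll": 0, "fingers": 0.86},
    {"dx": 0, "dy": 0.1, "dz": 0, "roll": 0, "fingers": 0.86},
    {"dx": 0, "dy": 0.1, "dz": 0, "roll": 0, "fingers": 0.86},
    {"dx": 0, "dy": 0.1, "dz": 0, "roll": 0, "fingers": 0.86},
    {"dx": 0, "dy": 0.05, "dz": 0, "roll": 0, "fingers": 0.86},
  ],
)

```text
time: 4.52
tool_pos: [0.4975, -0.2322, 0.0495]
tcp_rot: [-0.017, 3.141, -0.001]
wrist_force: [-1.1, -3.7, 1.0]
width: 0.143
```

Call:
play_rows(
  rows=[
    {"dx": 0, "dy": 0.05, "dz": 0, "roll": 0, "fingers": 0.86},
    {"dx": 0, "dy": 0.05, "dz": 0, "roll": 0, "fingers": 0.86},
  ],
)

```text
time: 4.68
tool_pos: [0.4974, -0.2285, 0.0495]
tcp_rot: [-0.016, 3.141, -0.001]
wrist_force: [0.1, -3.2, 0.9]
width: 0.137
```

Call:
play_rows(
  rows=[
    {"dx": 0, "dy": 0.05, "dz": 0, "roll": 0, "fingers": 0.86},
  ],
)

```text
time: 4.77
tool_pos: [0.4974, -0.2266, 0.0494]
tcp_rot: [-0.016, 3.141, -0.0]
wrist_force: [1.1, -3.3, 1.9]
width: 0.139
```

```bash
python3 -c "
from h import *
todo(-.025,-.097,.048)"
```

```text
t 4.7667 tool [ 0.4974 -0.2266  0.0494] gauge [-0.024  -0.1004] yawerr -0.04 q6 -2.05 F [ 1.1 -3.3  1.9] w 0.139
target [ 0.4964 -0.2232  0.048 ] tool delta /0.04: [0.025 0.085 0.036]
```

Call:
play_rows(
  rows=[
    {"dx": 0, "dy": 0.04, "dz": 0, "roll": 0, "fingers": 0.86},
  ],
)

```text
time: 4.85
tool_pos: [0.4974, -0.2249, 0.0494]
tcp_rot: [-0.016, 3.141, -0.0]
wrist_force: [0.4, -3.0, 2.1]
width: 0.135
```

Call:
play_rows(
  rows=[
    {"dx": 0, "dy": 0.04, "dz": 0, "roll": 0, "fingers": 0.86},
  ],
)

```text
time: 4.93
tool_pos: [0.4974, -0.2233, 0.0494]
tcp_rot: [-0.016, 3.141, -0.0]
wrist_force: [-0.1, -2.8, 0.7]
width: 0.138
```

Call:
play_rows(
  rows=[
    {"dx": 0, "dy": 0.04, "dz": 0, "roll": 0, "fingers": 0.86},
  ],
)

```text
time: 5.02
tool_pos: [0.4974, -0.2218, 0.0494]
tcp_rot: [-0.016, 3.141, -0.0]
wrist_force: [0.7, -3.4, 1.0]
width: 0.139
```

Call:
play_rows(
  rows=[
    {"dx": 0, "dy": 0.03, "dz": 0, "roll": 0, "fingers": 0.86},
  ],
)

```text
time: 5.1
tool_pos: [0.4973, -0.2205, 0.0493]
tcp_rot: [-0.016, 3.141, -0.0]
wrist_force: [0.1, -3.2, 1.6]
width: 0.14
```

Call:
play_rows(
  rows=[
    {"dx": 0, "dy": 0.04, "dz": 0, "roll": 0, "fingers": 0.86},
  ],
)

```text
time: 5.18
tool_pos: [0.4973, -0.219, 0.0493]
tcp_rot: [-0.016, 3.141, -0.0]
wrist_force: [0.6, -2.9, 1.5]
width: 0.14
```

Call:
play_rows(
  rows=[
    {"dx": 0, "dy": 0.04, "dz": 0, "roll": 0, "fingers": 0.86},
  ],
)

```text
time: 5.27
tool_pos: [0.4973, -0.2174, 0.0493]
tcp_rot: [-0.016, 3.141, -0.0]
wrist_force: [1.1, -3.6, 1.6]
width: 0.139
```

Call:
play_rows(
  rows=[
    {"dx": 0, "dy": 0.04, "dz": 0, "roll": 0, "fingers": 0.86},
  ],
)

```text
time: 5.35
tool_pos: [0.4973, -0.2157, 0.0494]
tcp_rot: [-0.016, 3.141, -0.0]
wrist_force: [2.4, -2.6, 1.5]
width: 0.14
```

Call:
play_rows(
  rows=[
    {"dx": 0, "dy": 0.04, "dz": 0, "roll": 0, "fingers": 0.86},
  ],
)

```text
time: 5.43
tool_pos: [0.4973, -0.2141, 0.0493]
tcp_rot: [-0.016, 3.141, -0.0]
wrist_force: [0.8, -3.3, 0.2]
width: 0.139
```

It passed the go stop: no rise in force, slide at about 0.037. Continuing towards the no-go gap.

Call:
play_rows(
  rows=[
    {"dx": 0, "dy": 0.09, "dz": 0, "roll": 0, "fingers": 0.86},
    {"dx": 0, "dy": 0.09, "dz": 0, "roll": 0, "fingers": 0.86},
    {"dx": 0, "dy": 0.09, "dz": 0, "roll": 0, "fingers": 0.86},
    {"dx": 0, "dy": 0.09, "dz": 0, "roll": 0, "fingers": 0.86},
    {"dx": 0, "dy": 0.09, "dz": 0, "roll": 0, "fingers": 0.86},
    {"dx": 0, "dy": 0.09, "dz": 0, "roll": 0, "fingers": 0.86},
  ],
)

```text
time: 5.93
tool_pos: [0.4968, -0.1921, 0.0492]
tcp_rot: [0.016, -3.142, -0.0]
wrist_force: [1.1, -3.9, 0.4]
width: 0.137
```

Call:
play_rows(
  rows=[
    {"dx": 0, "dy": 0.05, "dz": 0, "roll": 0, "fingers": 0.86},
    {"dx": 0, "dy": 0.04, "dz": 0, "roll": 0, "fingers": 0.86},
  ],
)

```text
time: 6.1
tool_pos: [0.4967, -0.1886, 0.0492]
tcp_rot: [0.017, -3.141, -0.0]
wrist_force: [1.8, -2.8, 0.2]
width: 0.143
```

Call:
play_rows(
  rows=[
    {"dx": 0, "dy": 0.04, "dz": 0, "roll": 0, "fingers": 0.86},
    {"dx": 0, "dy": 0.04, "dz": 0, "roll": 0, "fingers": 0.86},
  ],
)

```text
time: 6.27
tool_pos: [0.4967, -0.1856, 0.0492]
tcp_rot: [0.016, -3.141, -0.0]
wrist_force: [0.9, -3.3, -0.8]
width: 0.139
```

Call:
play_rows(
  rows=[
    {"dx": 0, "dy": 0.04, "dz": 0, "roll": 0, "fingers": 0.86},
  ],
)

```text
time: 6.35
tool_pos: [0.4967, -0.1841, 0.0492]
tcp_rot: [0.016, -3.141, -0.0]
wrist_force: [0.8, -3.4, 0.0]
width: 0.14
```

Call:
play_rows(
  rows=[
    {"dx": 0, "dy": 0.03, "dz": 0, "roll": 0, "fingers": 0.86},
  ],
)

```text
time: 6.43
tool_pos: [0.4966, -0.1829, 0.0492]
tcp_rot: [0.016, -3.141, -0.0]
wrist_force: [1.1, -2.7, -0.3]
width: 0.142
```

Call:
play_rows(
  rows=[
    {"dx": 0, "dy": 0.04, "dz": 0, "roll": 0, "fingers": 0.86},
  ],
)

```text
time: 6.52
tool_pos: [0.4967, -0.1814, 0.0492]
tcp_rot: [0.016, -3.141, -0.0]
wrist_force: [0.2, -2.9, -0.7]
width: 0.14
```

Call:
play_rows(
  rows=[
    {"dx": 0, "dy": 0.04, "dz": 0, "roll": 0, "fingers": 0.86},
  ],
)

```text
time: 6.6
tool_pos: [0.4966, -0.1797, 0.0492]
tcp_rot: [0.016, -3.141, -0.0]
wrist_force: [0.9, -2.7, -0.4]
width: 0.144
```

Call:
play_rows(
  rows=[
    {"dx": 0, "dy": 0.04, "dz": 0, "roll": 0, "fingers": 0.86},
  ],
)

```text
time: 6.68
tool_pos: [0.4966, -0.1781, 0.0492]
tcp_rot: [0.016, -3.141, -0.0]
wrist_force: [0.5, -2.5, 0.4]
width: 0.139
```

Call:
play_rows(
  rows=[
    {"dx": 0, "dy": 0.03, "dz": 0, "roll": 0, "fingers": 0.86},
  ],
)

```text
time: 6.77
tool_pos: [0.4966, -0.1768, 0.0492]
tcp_rot: [0.016, -3.141, -0.0]
wrist_force: [1.5, -2.7, -1.2]
width: 0.144
```

Call:
play_rows(
  rows=[
    {"dx": 0, "dy": 0.03, "dz": 0, "roll": 0, "fingers": 0.86},
  ],
)

```text
time: 6.85
tool_pos: [0.4966, -0.1757, 0.0492]
tcp_rot: [0.016, -3.141, -0.0]
wrist_force: [1.3, -2.9, -1.3]
width: 0.143
```

Call:
play_rows(
  rows=[
    {"dx": 0, "dy": 0.03, "dz": 0, "roll": 0, "fingers": 0.86},
  ],
)

```text
time: 6.93
tool_pos: [0.4966, -0.1745, 0.0492]
tcp_rot: [0.016, -3.141, -0.0]
wrist_force: [2.2, -2.2, -1.2]
width: 0.134
```

Call:
play_rows(
  rows=[
    {"dx": 0, "dy": 0.03, "dz": 0, "roll": 0, "fingers": 0.86},
  ],
)

```text
time: 7.02
tool_pos: [0.4966, -0.1733, 0.0492]
tcp_rot: [0.016, -3.141, -0.0]
wrist_force: [1.5, -2.8, -1.4]
width: 0.141
```

Call:
play_rows(
  rows=[
    {"dx": 0, "dy": 0.03, "dz": 0, "roll": 0, "fingers": 0.86},
  ],
)

```text
time: 7.1
tool_pos: [0.4966, -0.1721, 0.0492]
tcp_rot: [0.016, -3.141, -0.0]
wrist_force: [0.8, -3.0, 0.1]
width: 0.139
```

Run:
```python
from h import *
todo(-.025,-.009,.048)
c=cam('scene'); save('s1',cv2.resize(c['pixels'][200:370,310:500],None,fx=3,fy=3,interpolation=cv2.INTER_CUBIC))
```

```text
t 7.1 tool [ 0.4966 -0.1721  0.0492] gauge [-0.0243 -0.0459] yawerr -0.04 q6 -1.96 F [ 0.8 -3.   0.1] w 0.139
target [ 0.4954 -0.1352  0.048 ] tool delta /0.04: [0.018 0.922 0.03 ]
```

View pics/s1.png

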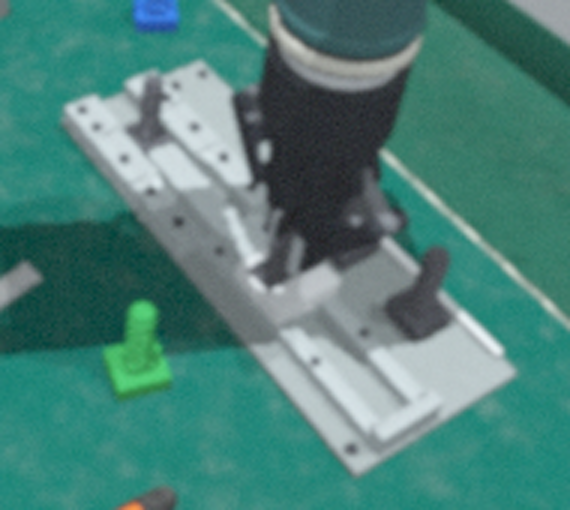

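The bolt is upright in the channel at crop (150,110), pushed well along. I'll check numerically where it and the waiting bolts are.

```bash
cat >> h.py <<'E'
def bolts(n='scene'):
    P,L,o,yaw,R=frame(); c=load(n); d=c['depth']; v,u=np.nonzero(d>0); z=d[v,u]
    W=(np.c_[(u-c['cx'])/c['fx']*z,(v-c['cy'])/c['fy']*z,z]-c['t'])@c['R']; l=(W[:,:2]-o)@R
    for nm,xl,yl in(('chan',(-.045,-.005),(-.02 if 0 else .0,.2)),('w1',(.02,.06),(-.06,-.02)),('w2',(.02,.06),(-.125,-.08))):
        m=(l[:,0]>xl[0])&(l[:,0]<xl[1])&(l[:,1]>yl[0])&(l[:,1]<yl[1])&(W[:,2]>.034)&(W[:,2]<.085); q=l[m]
        if len(q): print(n,nm,len(q),'min',q.min(0).round(4),'max',q.max(0).round(4),'z',W[m,2].max().round(4))
E
python3 -c "
from h import *
bolts()"
```

```text
scene chan 121 min [-0.0329  0.1002] max [-0.0175  0.1156] z 0.0744
scene w1 31 min [ 0.0295 -0.0396] max [ 0.0331 -0.0314] z 0.0665
scene w2 169 min [ 0.0301 -0.1085] max [ 0.046  -0.0934] z 0.0757
```

Call:
play_rows(
  rows=[
    {"dx": 0, "dy": 0.03, "dz": 0, "roll": 0, "fingers": 0.86},
  ],
)

```text
time: 7.23
tool_pos: [0.4965, -0.171, 0.0492]
tcp_rot: [0.016, -3.141, -0.0]
wrist_force: [1.5, -3.3, -1.7]
width: 0.139
```

Call:
play_rows(
  rows=[
    {"dx": 0, "dy": 0.03, "dz": 0, "roll": 0, "fingers": 0.86},
  ],
)

```text
time: 7.32
tool_pos: [0.4965, -0.1697, 0.0492]
tcp_rot: [0.016, -3.141, -0.0]
wrist_force: [-0.5, -2.5, -0.7]
width: 0.138
```

Call:
play_rows(
  rows=[
    {"dx": 0, "dy": 0.03, "dz": 0, "roll": 0, "fingers": 0.86},
  ],
)

```text
time: 7.4
tool_pos: [0.4965, -0.1685, 0.0492]
tcp_rot: [0.016, -3.141, -0.0]
wrist_force: [1.4, -2.2, -1.0]
width: 0.14
```

Undersize: slide at 0.083 with no resistance. Going on to the end of travel (about 35 mm more), fast first, then fine.

Call:
play_rows(
  rows=[
    {"dx": 0, "dy": 0.09, "dz": 0, "roll": 0, "fingers": 0.86},
    {"dx": 0, "dy": 0.09, "dz": 0, "roll": 0, "fingers": 0.86},
    {"dx": 0, "dy": 0.09, "dz": 0, "roll": 0, "fingers": 0.86},
    {"dx": 0, "dy": 0.09, "dz": 0, "roll": 0, "fingers": 0.86},
    {"dx": 0, "dy": 0.09, "dz": 0, "roll": 0, "fingers": 0.86},
    {"dx": 0, "dy": 0.09, "dz": 0, "roll": 0, "fingers": 0.86},
    {"dx": 0, "dy": 0.09, "dz": 0, "roll": 0, "fingers": 0.86},
    {"dx": 0, "dy": 0.09, "dz": 0, "roll": 0, "fingers": 0.86},
  ],
)

```text
time: 8.07
tool_pos: [0.4963, -0.1394, 0.0492]
tcp_rot: [0.016, -3.141, -0.0]
wrist_force: [0.7, -2.4, -0.4]
width: 0.137
```

Call:
play_rows(
  rows=[
    {"dx": 0, "dy": 0.05, "dz": 0, "roll": 0, "fingers": 0.86},
    {"dx": 0, "dy": 0.04, "dz": 0, "roll": 0, "fingers": 0.86},
  ],
)

```text
time: 8.23
tool_pos: [0.4962, -0.1359, 0.0493]
tcp_rot: [0.017, -3.141, -0.0]
wrist_force: [0.2, -2.4, -0.4]
width: 0.14
```

Call:
play_rows(
  rows=[
    {"dx": 0, "dy": 0.04, "dz": 0, "roll": 0, "fingers": 0.86},
  ],
)

```text
time: 8.32
tool_pos: [0.4962, -0.1344, 0.0493]
tcp_rot: [0.016, -3.141, 0.0]
wrist_force: [0.9, -2.5, -0.6]
width: 0.14
```

Call:
play_rows(
  rows=[
    {"dx": 0, "dy": 0.04, "dz": 0, "roll": 0, "fingers": 0.86},
  ],
)

```text
time: 8.4
tool_pos: [0.4962, -0.1334, 0.0493]
tcp_rot: [0.017, -3.141, 0.002]
wrist_force: [-0.8, -10.9, -2.9]
width: 0.138
```

Call:
play_rows(
  rows=[
    {"dx": 0, "dy": 0.04, "dz": 0, "roll": 0, "fingers": 0.86},
  ],
)

```text
time: 8.48
tool_pos: [0.4962, -0.1333, 0.0493]
tcp_rot: [-0.019, 3.141, -0.006]
wrist_force: [-0.7, -17.3, -4.0]
width: 0.142
```

Hard stop at travel's end (0.118). Now the slide goes back.

Call:
play_rows(
  rows=[
    {"dx": 0, "dy": 0, "dz": 0, "roll": 0, "fingers": 0.86},
    {"dx": 0, "dy": -0.1, "dz": 0, "roll": 0, "fingers": 0.86},
    {"dx": 0, "dy": -0.1, "dz": 0, "roll": 0, "fingers": 0.86},
    {"dx": 0, "dy": -0.2, "dz": 0, "roll": 0, "fingers": 0.86},
    {"dx": 0, "dy": -0.2, "dz": 0, "roll": 0, "fingers": 0.86},
    {"dx": 0, "dy": -0.2, "dz": 0, "roll": 0, "fingers": 0.86},
    {"dx": 0, "dy": -0.2, "dz": 0, "roll": 0, "fingers": 0.86},
    {"dx": 0, "dy": -0.2, "dz": 0, "roll": 0, "fingers": 0.86},
    {"dx": 0, "dy": -0.2, "dz": 0, "roll": 0, "fingers": 0.86},
    {"dx": 0, "dy": -0.2, "dz": 0, "roll": 0, "fingers": 0.86},
    {"dx": 0, "dy": -0.2, "dz": 0, "roll": 0, "fingers": 0.86},
    {"dx": 0, "dy": -0.2, "dz": 0, "roll": 0, "fingers": 0.86},
    {"dx": 0, "dy": -0.2, "dz": 0, "roll": 0, "fingers": 0.86},
    {"dx": 0, "dy": -0.2, "dz": 0, "roll": 0, "fingers": 0.86},
    {"dx": 0, "dy": -0.2, "dz": 0, "roll": 0, "fingers": 0.86},
    {"dx": 0, "dy": -0.2, "dz": 0, "roll": 0, "fingers": 0.86},
    {"dx": 0, "dy": -0.1, "dz": 0, "roll": 0, "fingers": 0.86},
  ],
)

```text
time: 9.9
tool_pos: [0.4976, -0.2487, 0.0493]
tcp_rot: [-0.015, 3.141, -0.001]
wrist_force: [-0.3, 2.6, -1.4]
width: 0.138
```

Call:
play_rows(
  rows=[
    {"dx": 0, "dy": -0.05, "dz": 0, "roll": 0, "fingers": 0.86},
    {"dx": 0, "dy": -0.05, "dz": 0, "roll": 0, "fingers": 0.86},
  ],
)

```text
time: 10.07
tool_pos: [0.4977, -0.2518, 0.0494]
tcp_rot: [-0.016, 3.141, -0.0]
wrist_force: [-1.0, 3.0, 0.9]
width: 0.143
```

Call:
play_rows(
  rows=[
    {"dx": 0, "dy": -0.04, "dz": 0, "roll": 0, "fingers": 0.86},
    {"dx": 0, "dy": -0.04, "dz": 0, "roll": 0, "fingers": 0.86},
  ],
)

```text
time: 10.23
tool_pos: [0.4977, -0.2546, 0.0494]
tcp_rot: [-0.016, 3.141, -0.0]
wrist_force: [0.2, 2.4, -0.6]
width: 0.137
```

Call:
play_rows(
  rows=[
    {"dx": 0, "dy": -0.03, "dz": 0, "roll": 0, "fingers": 0.86},
    {"dx": 0, "dy": 0, "dz": 0, "roll": 0, "fingers": 0.86},
  ],
)

```text
time: 10.4
tool_pos: [0.4977, -0.256, 0.0494]
tcp_rot: [-0.017, 3.141, -0.001]
wrist_force: [0.1, 1.4, -1.0]
width: 0.142
```

Call:
play_rows(
  rows=[
    {"dx": 0, "dy": -0.03, "dz": 0, "roll": 0, "fingers": 0.86},
    {"dx": 0, "dy": 0, "dz": 0, "roll": 0, "fingers": 0.86},
  ],
)

```text
time: 10.57
tool_pos: [0.4977, -0.2566, 0.0494]
tcp_rot: [-0.016, 3.141, 0.001]
wrist_force: [0.6, 4.7, -0.2]
width: 0.144
```

Call:
play_rows(
  rows=[
    {"dx": 0, "dy": -0.03, "dz": 0, "roll": 0, "fingers": 0.86},
    {"dx": 0, "dy": 0, "dz": 0, "roll": 0, "fingers": 0.86},
  ],
)

```text
time: 10.73
tool_pos: [0.4977, -0.2566, 0.0494]
tcp_rot: [0.015, -3.141, -0.004]
wrist_force: [0.8, 8.7, 2.0]
width: 0.141
```

Call:
play_rows(
  rows=[
    {"dx": 0, "dy": 0.12, "dz": 0, "roll": 0, "fingers": 0.82},
    {"dx": 0, "dy": 0, "dz": 0, "roll": 0, "fingers": 0.6},
    {"dx": 0, "dy": 0, "dz": -0.3, "roll": 0, "fingers": 0.6},
    {"dx": 0, "dy": 0, "dz": -0.7, "roll": 0, "fingers": 0.5},
    {"dx": 0, "dy": 0, "dz": -0.7, "roll": 0, "fingers": 0.5},
    {"dx": 0, "dy": 0, "dz": -0.7, "roll": 0, "fingers": 0.5},
    {"dx": 0, "dy": 0, "dz": -0.7, "roll": 0, "fingers": 0.5},
    {"dx": 0, "dy": 0, "dz": 0, "roll": 0, "fingers": 0.5},
  ],
)

```text
time: 11.4
tool_pos: [0.5016, -0.2564, 0.1818]
tcp_rot: [-0.016, 3.13, -0.012]
wrist_force: [1.7, -1.8, 1.3]
width: 0.499
```

Run:
```python
from h import *
c=cam('top'.replace('top','scene')); save('s2',cv2.resize(c['pixels'][200:370,310:500],None,fx=3,fy=3,interpolation=cv2.INTER_CUBIC))
bolts(); todo(-.025,.145,.17)
P,L,o,yaw,R=frame()
d=c['depth']; v,u=np.nonzero(d>0); z=d[v,u]
W=(np.c_[(u-c['cx'])/c['fx']*z,(v-c['cy'])/c['fy']*z,z]-c['t'])@c['R']; l=(W[:,:2]-o)@R
m=(l[:,0]<.0)&(l[:,0]>-.06)&(l[:,1]<-.05)&(W[:,2]>.045)&(W[:,2]<.09); print('plate',l[m].min(0),l[m].max(0))
```

```text
scene chan 117 min [-0.0315  0.1394] max [-0.0154  0.1542] z 0.0747
scene w1 147 min [ 0.0296 -0.0435] max [ 0.044  -0.0287] z 0.0745
scene w2 167 min [ 0.0298 -0.1088] max [ 0.0456 -0.0929] z 0.0753
t 11.45 tool [ 0.5005 -0.2557  0.1791] gauge [-0.0212 -0.1296] yawerr -0.05 q6 -2.1 F [ 0.8 -0.7  0.2] w 0.501
target [0.4938 0.0188 0.17  ] tool delta /0.04: [0.101 6.866 0.186]
plate [-0.04697245 -0.13175128] [-0.00350412 -0.12467924]
```

View pics/s2.png

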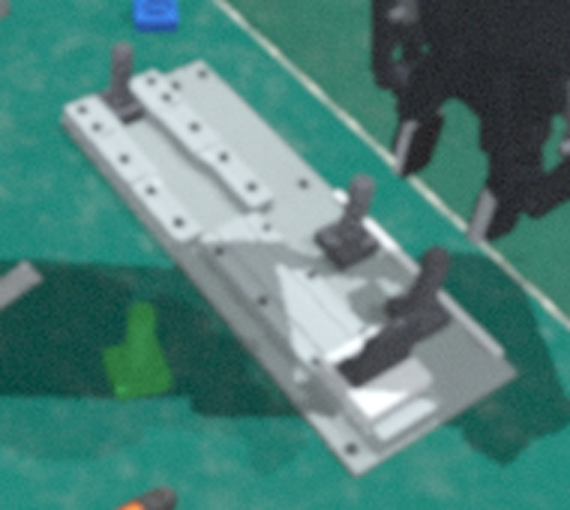

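The slide is back on its stop (plate at y -131.8..-124.7 mm, against -130.8..-123.8 at the start), and the waiting bolts haven't moved. The gauged bolt stands at gauge (-24.5,+146.8) mm. Next I go over it.

Call:
play_rows(
  rows=[
    {"dx": 0, "dy": 0.8, "dz": 0, "roll": 0, "fingers": 0.4},
    {"dx": 0, "dy": 0.9, "dz": 0, "roll": 0, "fingers": 0.4},
    {"dx": 0, "dy": 0.9, "dz": 0, "roll": 0, "fingers": 0.4},
    {"dx": 0, "dy": 0.9, "dz": 0, "roll": 0, "fingers": 0.4},
    {"dx": 0, "dy": 0.9, "dz": 0, "roll": 0, "fingers": 0.4},
    {"dx": 0, "dy": 0.9, "dz": 0, "roll": 0, "fingers": 0.4},
    {"dx": 0, "dy": 0.9, "dz": 0, "roll": 0, "fingers": 0.4},
    {"dx": 0, "dy": 0.7, "dz": 0, "roll": 0, "fingers": 0.4},
    {"dx": 0, "dy": 0, "dz": 0, "roll": 0, "fingers": 0.4},
    {"dx": 0, "dy": 0, "dz": 0, "roll": 0, "fingers": 0.4},
    {"dx": 0, "dy": 0, "dz": 0, "roll": 0, "fingers": 0.4},
  ],
)

```text
time: 12.37
tool_pos: [0.4944, 0.022, 0.173]
tcp_rot: [0.017, -3.141, 0.001]
wrist_force: [-0.0, -0.3, 0.7]
width: 0.6
```

```bash
python3 -c "
from h import *
todo(-.0245,.1465,.040)"
```

```text
t 12.3667 tool [0.4944 0.022  0.173 ] gauge [-0.0243  0.1482] yawerr 0.01 q6 -1.59 F [-0.  -0.3  0.7] w 0.6
target [0.4942 0.0203 0.04  ] tool delta /0.04: [ 3.000e-03 -4.100e-02  3.324e+00]
```

Call:
play_rows(
  rows=[
    {"dx": 0, "dy": -0.04, "dz": 0.6, "roll": 0, "fingers": 0.4},
    {"dx": 0, "dy": 0, "dz": 0.7, "roll": 0, "fingers": 0.4},
    {"dx": 0, "dy": 0, "dz": 0.7, "roll": 0, "fingers": 0.4},
    {"dx": 0, "dy": 0, "dz": 0.6, "roll": 0, "fingers": 0.4},
    {"dx": 0, "dy": 0, "dz": 0.4, "roll": 0, "fingers": 0.4},
    {"dx": 0, "dy": 0, "dz": 0.3, "roll": 0, "fingers": 0.4},
    {"dx": 0, "dy": 0, "dz": 0, "roll": 0, "fingers": 0.4},
    {"dx": 0, "dy": 0, "dz": 0, "roll": 0, "fingers": 0.4},
  ],
)

```text
time: 13.03
tool_pos: [0.494, 0.0196, 0.0406]
tcp_rot: [0.013, -3.139, 0.0]
wrist_force: [-0.2, -0.1, 0.5]
width: 0.602
```

```bash
python3 -c "
from h import *
todo(-.0245,.1465,.040)"
```

```text
t 13.0333 tool [0.494  0.0196 0.0406] gauge [-0.0248  0.1458] yawerr -0.15 q6 -1.59 F [-0.2 -0.1  0.5] w 0.602
target [0.4942 0.0203 0.04  ] tool delta /0.04: [-0.007  0.017  0.014]
```

Call:
play_rows(
  rows=[
    {"dx": 0, "dy": 0, "dz": 0, "roll": 0, "fingers": 0.7},
    {"dx": 0, "dy": 0, "dz": 0, "roll": 0, "fingers": 0.8},
    {"dx": 0, "dy": 0, "dz": 0, "roll": 0, "fingers": 1},
    {"dx": 0, "dy": 0, "dz": 0, "roll": 0, "fingers": 1},
    {"dx": 0, "dy": 0, "dz": 0, "roll": 0, "fingers": 1},
    {"dx": 0, "dy": 0, "dz": 0, "roll": 0, "fingers": 1},
    {"dx": 0, "dy": 0, "dz": 0, "roll": 0, "fingers": 1},
  ],
  grip_force=40,
)

```text
time: 13.62
tool_pos: [0.4959, 0.0208, 0.0426]
tcp_rot: [-0.017, 3.139, -0.001]
wrist_force: [-1.7, -2.4, 6.4]
width: 0.165
```

Call:
play_rows(
  rows=[
    {"dx": 0, "dy": 0, "dz": -0.15, "roll": 0, "fingers": 1},
    {"dx": 0, "dy": 0, "dz": -0.3, "roll": 0, "fingers": 1},
    {"dx": 0, "dy": 0, "dz": -0.5, "roll": 0, "fingers": 1},
    {"dx": 0, "dy": 0, "dz": -0.6, "roll": 0, "fingers": 1},
    {"dx": 0, "dy": 0, "dz": -0.6, "roll": 0, "fingers": 1},
    {"dx": 0, "dy": 0, "dz": -0.6, "roll": 0, "fingers": 1},
    {"dx": 0, "dy": 0, "dz": -0.4, "roll": 0, "fingers": 1},
    {"dx": 0, "dy": 0, "dz": 0, "roll": 0, "fingers": 1},
    {"dx": 0, "dy": 0, "dz": 0, "roll": 0, "fingers": 1},
  ],
)

```text
time: 14.37
tool_pos: [0.495, 0.0212, 0.1678]
tcp_rot: [-0.016, 3.14, 0.0]
wrist_force: [-0.6, -0.1, -2.1]
width: 0.165
```

Run:
```python
from h import *
todo(z=.17,w=[.571,.230])
c=cam('scene'); u,v=map(int,w2px(c,bot.read_state()['tool_pos'])); print(u,v)
u=max(u,90); v=max(v,90)
save('s3',cv2.resize(c['pixels'][v-90:v+90,u-90:u+90],None,fx=3,fy=3,interpolation=cv2.INTER_CUBIC))
```

```text
t 14.3667 tool [0.495  0.0212 0.1678] gauge [-0.0238  0.1474] yawerr -0.03 q6 -1.59 F [-0.6 -0.1 -2.1] w 0.165
target [0.571 0.23  0.17 ] tool delta /0.04: [-1.955  5.2   -0.05 ]
351 181
```

View pics/s3.png

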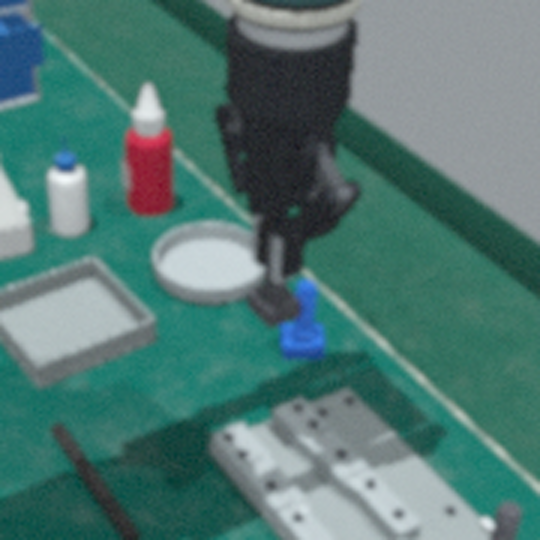

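The bolt is held upright (crop 275,290), and the dish is clear. Carrying it over the dish.

Call:
play_rows(
  rows=[
    {"dx": -0.2, "dy": 0.5, "dz": 0, "roll": 0, "fingers": 1},
    {"dx": -0.25, "dy": 0.7, "dz": 0, "roll": 0, "fingers": 1},
    {"dx": -0.25, "dy": 0.7, "dz": 0, "roll": 0, "fingers": 1},
    {"dx": -0.25, "dy": 0.7, "dz": 0, "roll": 0, "fingers": 1},
    {"dx": -0.25, "dy": 0.7, "dz": 0, "roll": 0, "fingers": 1},
    {"dx": -0.25, "dy": 0.7, "dz": 0, "roll": 0, "fingers": 1},
    {"dx": -0.25, "dy": 0.7, "dz": 0, "roll": 0, "fingers": 1},
    {"dx": -0.25, "dy": 0.5, "dz": 0, "roll": 0, "fingers": 1},
    {"dx": 0, "dy": 0, "dz": 0, "roll": 0, "fingers": 1},
    {"dx": 0, "dy": 0, "dz": 0, "roll": 0, "fingers": 1},
    {"dx": 0, "dy": 0, "dz": 0, "roll": 0, "fingers": 1},
  ],
)

```text
time: 15.33
tool_pos: [0.5689, 0.229, 0.1649]
tcp_rot: [0.017, -3.137, 0.003]
wrist_force: [0.3, 0.6, -1.4]
width: 0.166
```

```bash
python3 -c "
from h import *
todo(z=.043,w=[.571,.230])"
```

```text
t 15.3333 tool [0.5689 0.229  0.1649] gauge [0.0524 0.3543] yawerr -0.01 q6 -1.24 F [ 0.3  0.6 -1.4] w 0.166
target [0.571 0.23  0.043] tool delta /0.04: [-0.066  0.031  3.047]
```

Call:
play_rows(
  rows=[
    {"dx": -0.03, "dy": 0, "dz": 0.4, "roll": 0, "fingers": 1},
    {"dx": 0, "dy": 0, "dz": 0.6, "roll": 0, "fingers": 1},
    {"dx": 0, "dy": 0, "dz": 0.6, "roll": 0, "fingers": 1},
    {"dx": 0, "dy": 0, "dz": 0.5, "roll": 0, "fingers": 1},
    {"dx": 0, "dy": 0, "dz": 0.4, "roll": 0, "fingers": 1},
    {"dx": 0, "dy": 0, "dz": 0.3, "roll": 0, "fingers": 1},
    {"dx": 0, "dy": 0, "dz": 0.15, "roll": 0, "fingers": 1},
    {"dx": 0, "dy": 0, "dz": 0, "roll": 0, "fingers": 1},
    {"dx": 0, "dy": 0, "dz": 0, "roll": 0, "fingers": 1},
  ],
)

```text
time: 16.08
tool_pos: [0.5718, 0.2294, 0.0495]
tcp_rot: [-0.015, 3.142, -0.0]
wrist_force: [-0.3, 0.2, -1.9]
width: 0.168
```

Call:
play_rows(
  rows=[
    {"dx": 0, "dy": 0, "dz": 0.05, "roll": 0, "fingers": 1},
    {"dx": 0, "dy": 0, "dz": 0, "roll": 0, "fingers": 1},
  ],
)

```text
time: 16.25
tool_pos: [0.5727, 0.23, 0.0485]
tcp_rot: [-0.016, 3.139, 0.001]
wrist_force: [0.7, 0.3, -0.6]
width: 0.167
```

Call:
play_rows(
  rows=[
    {"dx": 0, "dy": 0, "dz": 0.08, "roll": 0, "fingers": 1},
    {"dx": 0, "dy": 0, "dz": 0, "roll": 0, "fingers": 1},
  ],
)

```text
time: 16.42
tool_pos: [0.5719, 0.2299, 0.0443]
tcp_rot: [-0.016, 3.141, 0.0]
wrist_force: [0.3, -1.0, -1.4]
width: 0.17
```

Call:
play_rows(
  rows=[
    {"dx": 0, "dy": 0, "dz": 0.05, "roll": 0, "fingers": 1},
    {"dx": 0, "dy": 0, "dz": 0, "roll": 0, "fingers": 1},
  ],
)

```text
time: 16.58
tool_pos: [0.5715, 0.2298, 0.0418]
tcp_rot: [0.016, -3.141, 0.0]
wrist_force: [0.3, 0.9, -2.0]
width: 0.166
```

Call:
play_rows(
  rows=[
    {"dx": 0, "dy": 0, "dz": 0.03, "roll": 0, "fingers": 1},
    {"dx": 0, "dy": 0, "dz": 0, "roll": 0, "fingers": 1},
  ],
)

```text
time: 16.75
tool_pos: [0.5717, 0.2298, 0.0407]
tcp_rot: [0.016, -3.141, 0.0]
wrist_force: [-0.8, -1.1, -1.5]
width: 0.169
```

Call:
play_rows(
  rows=[
    {"dx": 0, "dy": 0, "dz": 0.03, "roll": 0, "fingers": 1},
    {"dx": 0, "dy": 0, "dz": 0, "roll": 0, "fingers": 1},
  ],
)

```text
time: 16.92
tool_pos: [0.5721, 0.23, 0.0406]
tcp_rot: [-0.016, 3.141, 0.0]
wrist_force: [-2.0, -0.1, 3.5]
width: 0.17
```

Call:
play_rows(
  rows=[
    {"dx": 0, "dy": 0, "dz": 0.03, "roll": 0, "fingers": 1},
    {"dx": 0, "dy": 0, "dz": 0, "roll": 0, "fingers": 1},
  ],
)

```text
time: 17.08
tool_pos: [0.5724, 0.2301, 0.0406]
tcp_rot: [-0.016, 3.141, 0.001]
wrist_force: [-4.7, -0.9, 10.5]
width: 0.168
```

Contact with the dish floor at the expected height. Ease off, release and retreat.

Call:
play_rows(
  rows=[
    {"dx": 0, "dy": 0, "dz": -0.04, "roll": 0, "fingers": 1},
    {"dx": 0, "dy": 0, "dz": 0, "roll": 0, "fingers": 0.75},
    {"dx": 0, "dy": 0, "dz": 0, "roll": 0, "fingers": 0.6},
    {"dx": 0, "dy": 0, "dz": 0, "roll": 0, "fingers": 0.5},
    {"dx": 0, "dy": 0, "dz": 0, "roll": 0, "fingers": 0.5},
    {"dx": 0, "dy": 0, "dz": -0.2, "roll": 0, "fingers": 0.5},
    {"dx": 0, "dy": 0, "dz": -0.5, "roll": 0, "fingers": 0.5},
    {"dx": 0, "dy": 0, "dz": -0.7, "roll": 0, "fingers": 0.5},
    {"dx": 0, "dy": 0, "dz": -0.7, "roll": 0, "fingers": 0.5},
    {"dx": 0, "dy": 0, "dz": -0.7, "roll": 0, "fingers": 0.5},
    {"dx": 0, "dy": 0, "dz": -0.7, "roll": 0, "fingers": 0.5},
    {"dx": 0.7, "dy": -0.5, "dz": 0, "roll": 0, "fingers": 0.5},
    {"dx": 0.7, "dy": -0.5, "dz": 0, "roll": 0, "fingers": 0.5},
    {"dx": 0.7, "dy": -0.5, "dz": 0, "roll": 0, "fingers": 0.5},
    {"dx": 0, "dy": 0, "dz": 0, "roll": 0, "fingers": 0.5},
    {"dx": 0, "dy": 0, "dz": 0, "roll": 0, "fingers": 0.5},
  ],
)

```text
time: 18.42
tool_pos: [0.4869, 0.1681, 0.1802]
tcp_rot: [0.015, -3.142, -0.0]
wrist_force: [0.1, 0.4, 0.3]
width: 0.499
```

Run:
```python
from h import *
c=cam('scene'); bolts()
d=c['depth']; v,u=np.nonzero(d>0); z=d[v,u]
W=(np.c_[(u-c['cx'])/c['fx']*z,(v-c['cy'])/c['fy']*z,z]-c['t'])@c['R']
m=(np.hypot(W[:,0]-.571,W[:,1]-.23)<.035)&(W[:,2]>.035)&(W[:,2]<.09); q=W[m]; print(len(q),q.min(0),q.max(0))
for a,b in((.035,.05),(.055,.072)): k=(q[:,2]>a)&(q[:,2]<b); print((q[k].min(0)+q[k].max(0))/2)
save('s4',cv2.resize(c['pixels'][110:370,230:500],None,fx=2,fy=2,interpolation=cv2.INTER_CUBIC)); print(bot.read_state()['wrist_force'])
```

```text
scene w1 147 min [ 0.03   -0.0437] max [ 0.0439 -0.0289] z 0.0757
scene w2 165 min [ 0.0306 -0.1088] max [ 0.0448 -0.0935] z 0.075
80 [0.56329918 0.22125408 0.03507705] [0.57947276 0.23704206 0.07228736]
[0.56986469 0.22968637 0.04249238]
[0.57138597 0.22889934 0.06340116]
[ 0.33052585 -0.54260959  0.79484994]
```

View pics/s4.png

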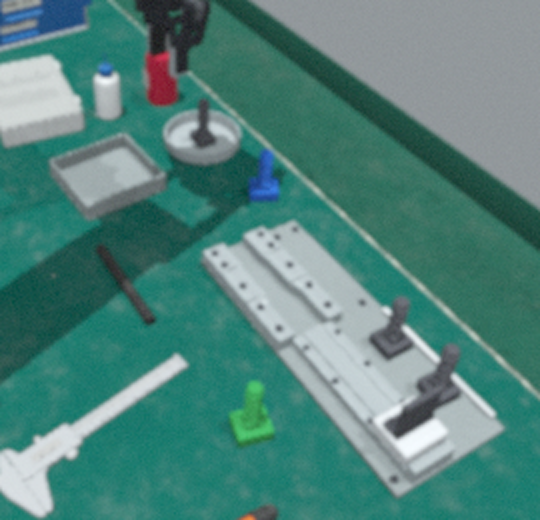

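The bolt stands upright in the dish (205,125), the slide is back, and everything else is in place. Handing in.

```bash
python3 -c "
from h import *
print(bot.finish_job())"
```

```text
the job is handed in; nothing more can be done
None
```

The bolt is undersize, so it went into the round dish, and the job is handed in at about 18.5 s of the 58 s allowed. The hand-in gives no verdict.

- **Gauging:** the head passed both gaps at a steady push of about 3 N. The slide stopped only at the end of its travel, about 0.118 m, where the force rose to 17 N. That is slightly over the suggested 8 to 15 N, but it was the end stop, not a gap.
- **Slide:** I pushed it back until the rear stop pushed back with 9 N. The camera then showed its plate within about 1 mm of where it started.
- **Gauged bolt:** it stands upright in the dish, about 1–2 mm from the centre by the depth image.
- **Other items:** the two waiting bolts measured within about 1 mm of their start. The marker, both bottles and the look-alikes looked undisturbed in the last picture, but I did not measure them.
- **Gripper:** it was clear of everything when I handed in.

No check failed or disagreed. The only fault was one move call, refused for its format before anything moved.

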